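# Roll a round bar into a V-rest and up to its stop

### The job

Roll the round brass bar along the bench with your fingertips, up the ramp of the low V-rest until it drops into the V. Then gently push its free end so that the bar slides along the V until its other end touches the brass button of the red end stop, and take your hand away. Do not pinch or lift the bar, and leave the other things on the bench where they are.

Things in the scene. Friction and masses are not known exactly. Their poses are not given: they have to be found in the camera images.
- bar: Loose brass bar on the robot's side of the V-rest, 25 mm in diameter, 150 mm long, about 0.5 kg. Origin on its axis, half-way along (12.5 mm above the bench at first); y runs along the bar, x and z turn as it rolls. It lies within 0.2 rad of parallel to the groove, its centre 25 to 70 mm before the foot of the ramp and 18 to 35 mm short of its final place lengthways. Smooth and oiled: rolls easily.
- v_rest: Low grey metal V-rest, fixed, 120 mm long (y -60 to +60), with a red end stop. Origin on the bench under the bottom line of the V, half-way along. x points across the groove, the way the bar must roll (away from the robot); y along the groove to the stop; z up. The 90 degree V has its bottom 3 mm above the bench; its far flank rises at 45 degrees to 30 mm height; the block's back is at x = 50 mm.
- v_seat (a point): Where the centre of the bar finally belongs: over the bottom line of the V, 20.7 mm above the bench, half-way along the block; axes as the V-rest's. When the bar lies in the V and touches the stop, its origin is here and its axis lies along this y axis.
- stop_face (a point): Centre of the face of the stop's brass button (12 mm in diameter) that the bar's end must touch: 75 mm from v_seat along +y of the V-rest, 20.7 mm above the bench; axes as the V-rest's. The button stands 5 mm out of the red stop plate, which is 36 mm high, 12 mm thick and reaches from x = -18 to +50 mm of the V-rest.
- block: Bystander: steel block with holes, 50 x 75 x 25 mm; origin at the centre of its underside. Must not be moved.
- plug_gauge: Bystander: lying plug gauge with a red ring, 18 x 105 x 18 mm, long along its y axis; origin at the centre of its underside. Must not be moved.
- flange_part: Bystander: round flange, 68 mm in diameter, 27 mm high; origin at the centre of its underside. Must not be moved.
- ring_gauge: Bystander: plain ring, 50 mm in diameter, 18 mm high; origin at the centre of its underside. Must not be moved.
- lip (a point): Middle of the lip between ramp and V, 14 mm above the bench, 12 mm before the V's bottom line; axes as the V-rest's. The straight ramp leads up to it from bench level, starting 66 mm before it (78 mm before the V's bottom line), over the whole 120 mm length of the block.

How it is judged (in metres and radians):
On the way, in this order (a step that is already met when the one before it is completed fails the run):
1. the bar rolls on the ramp (contact force between bar and v_rest above 0.3 N and x of bar in the frame of v_rest below -0.012 m and angular speed of bar above 0.3 rad/s), for 0.15 s.
2. the bar lies in the V, still clear of the stop (x of bar in the frame of v_seat between -0.004 and 0.004 m and z of bar in the frame of v_seat below 0.003 m and y of bar in the frame of v_seat below -0.006 m and angle between the y axis of bar and the y axis of v_rest, either way round below 0.05 rad), for 0.2 s.
At the end, for the whole second after the job is handed in: The bar lies at rest in the V (centre within 3 mm of the seat across and in height, axis within 0.04 rad of the groove) with its end within 3 mm of the stop's button, and the robot touches nothing (x of bar in the frame of v_seat between -0.003 and 0.003 m and z of bar in the frame of v_seat between -0.003 and 0.003 m and y of bar in the frame of v_seat between -0.003 and 0.003 m and angle between the y axis of bar and the y axis of v_rest, either way round below 0.04 rad and linear speed of bar below 0.01 m/s).
It fails at once if the bar is lifted, or driven up out of the V (its centre more than 38 mm above the bench, or one end raised by more than 0.2 rad) (height (world z) of bar above 0.038 m or angle between bar's own y axis and vertical below 1.37 rad or angle between bar's own y axis and vertical above 1.77 rad).
It fails at once if the bar is pushed with more than 40 N (contact force between the arm and bar above 40 N).
It fails at once if a bystander is moved by more than 15 mm (distance of any of block, plug_gauge, flange_part, ring_gauge from where it was at the start of the episode above 0.015 m).
It also fails if it takes over 51 s, if anything falls off the work surface, if the arm or the gripper's body presses on something with over 40 N, if the wrist force passes 120 N, or if a joint passes its speed limit or range.

### The arm

A 6-joint arm with a two-finger parallel gripper is mounted at the origin on a cart in front of the work surface, level with it; the furniture and walls round the work are solid. World frame = base frame: x ahead of the robot, y to its left, z up, the work surface at z = 0. Lengths are in mm, angles in rad, forces in N, time in s.
With the tool pointing down it reaches from about 350 to 775 mm from the base axis. Payload 7.3 kg.
Tool frame: the origin (TCP) lies at the very end of the fingers, on their centre line; the grasp point (between the pads) lies 19 mm behind it; z points along the fingers, y is the line along which they close (so a half turn about z gives the same grasp; the last joint's range is limited). The gripper opens to 92 mm and grips with 3 to 60 N. Pads are 19 mm wide; open, the fingers measure 130 mm over their backs; the gripper's body (75 mm by 190 mm) begins 47 mm behind the grasp point.
Start: joints at [1.031, 0.342, 1.524, -0, 1.275, -0.146], TCP at [201.43, 484.841, 226.741] pointing down, gripper open.
Joint ranges: [-2.53, 2.53], [-0.77, 2.02], [0.04, 2.7], [-1, 4.14], [0.28, 2.66], [-3.11, 3.11]. Speed limits (rad/s): [2.57, 2.57, 3.14, 3.14, 3.14, 3.14].

### API

Orientations are given as [roll, pitch, yaw] about the fixed x, y, z axes, in that order (R = Rz(yaw) Ry(pitch) Rx(roll)).
In Python, from plant import * gives the robot as it stands.
- The arm moves only by the tool arm_command, never from a script. Its arguments are lists of equal length, an entry for each row: "gripper": the finger opening in mm, from 0 to 91.8; "dp": the shift along the tool's x, y, z in units of 25 mm (1.0 is 25 mm), a list of three; "twist": the turn about the tool's z in units of 5 degrees (1.0 is 5 degrees). A call has exactly 5 rows; each row shifts and turns the commanded pose from where the row before left it, along the tool's axes as they then stand; what a row does not reach is not made up. A row lasts 1/8 s, in which the tool goes at most 62.5 mm and 10.7 degrees, less where a joint would pass 70% of its speed; a pose out of reach is approached as far as the arm can. A call is refused whole if a number of a shift passes 1 or a number of a turn 1, either way. A call with a gripper value outside its range is refused whole. The fingers move at their own pace and stop on an object; the grip force is fixed at half the most. Time passes only in rows, so rows that do not move let the fingers close, or fill a call up. It gives the time, the measured TCP pose, the force, the opening and the grip force at its end, in the units of the state.
- get_obs(): the state, without advancing time (a new reading comes with each control period).
- capture(name): name is "side" or "top" or "wrist"; returns the picture (480x640x3 uint8, red, green, blue); there is no depth.
- get_calibration(name): a dict with "mtx" (3x3 intrinsics, pixels), "position" and "attitude" of the camera in the world; the wrist camera has in their place "mount" (4x4, takes a point from camera to tool coordinates, whose origin is the TCP and whose axes are the flange's). Camera axes: x right, y down, z forward; pixel columns grow to the right and rows downward; lengths in mm; the calibration is good to about 2 mm. A picture is of the moment at which its call begins: read the wrist's pose just before it. get_calibration takes no time and is no camera call.
- close_job(): hands the job in; it is judged then, once.
The state is a dict: "time": time; "joint_positions": joint angles; "dq": joint speeds; "tau": joint torques, N m; "tool_pos": TCP position; "tcp_rot": TCP orientation; "contact_force": force on the tool from outside, world axes, zero at the start; "moment": the same for the moment, N m; "grip_width": finger opening in mm; "finger_force": force on a finger pad.
Only numpy, scipy, OpenCV 4.12 (cv2) and the standard library are available. Lean on these libraries where they do the work, as an engineer would, in place of code of your own. Each camera call takes 0.05 s, during which the arm holds its last target. There are 200 camera calls.

## Working session

There is one attempt and no reset: what is moved stays moved. The work goes in short steps, Python scripts to look and compute and a tool call to move; the robot and the scene stay as the last step left them, time stands still between calls to the robot, and variables do not carry over. Pictures are saved under pics/ and viewed, at most 10 in all, crops included, and the job is handed in when it is done.

Besides the shell and the picture viewer there is one more tool, called after "Emit:" as name([rows], argument=value, ...), one row to a line, values as JSON. arm_command: Moves the arm, as the interface text tells. Its arguments: {"type":"object","properties":{"gripper":{"type":"array"},"dp":{"type":"array"},"twist":{"type":"array"}},"required":["gripper","dp","twist"]}

```bash
mkdir -p pics; python3 - <<'E'
from plant import *
import cv2,numpy as np
o=get_obs();print(o)
for n in("top","side"):
    im=capture(n);cv2.imwrite(f"pics/{n}0.png",im[:,:,::-1]);print(n,get_calibration(n))
print(get_calibration("wrist"))
E
```

```text
{'time': 0.0, 'joint_positions': array([ 1.03102441e+00,  3.42742472e-01,  1.52502761e+00, -3.90161521e-06,
        1.27540519e+00, -1.46014991e-01]), 'dq': array([-3.34296460e-04,  2.98026809e-04,  3.17231712e-04,  2.02531298e-05,
        4.04720978e-04,  2.34331274e-03]), 'tau': array([ 6.90835941e-05, -4.31248283e+01, -2.44219923e+01,  7.16757146e-02,
        5.59485052e-02, -1.42291224e-04]), 'tool_pos': array([201.19418381, 484.46944768, 226.03102356]), 'tcp_rot': array([-3.14002634e+00, -2.26573874e-04,  2.74783668e+00]), 'contact_force': array([ 0.2971836 , -0.51688278,  0.43876044]), 'moment': array([-0.02368799,  0.05555107,  0.01420521]), 'finger_force': 0.0, 'grip_width': 92.0715937376316}
top {'mtx': array([[447.52581627,   0.        , 319.87639962],
       [  0.        , 447.52581627, 238.67394312],
       [  0.        ,   0.        ,   1.        ]]), 'position': array([ 475.10922422, -270.07153143,  878.84510044]), 'attitude': array([-3.01006273,  0.03392662, -1.59088583])}
side {'mtx': array([[463.5999108 ,   0.        , 320.64093807],
       [  0.        , 463.5999108 , 241.64420855],
       [  0.        ,   0.        ,   1.        ]]), 'position': array([ 118.50969019, -968.54449405,  512.98030494]), 'attitude': array([-2.05337337, -0.01072464, -0.54668389])}
{'mtx': array([[370.70949075,   0.        , 314.56455513],
       [  0.        , 370.70949075, 239.58198954],
       [  0.        ,   0.        ,   1.        ]]), 'mount': array([[ 1.51671920e-03, -9.52415681e-01, -3.04798408e-01,
         8.45327476e+01],
       [ 9.99998850e-01,  1.44897160e-03,  4.48474066e-04,
        -6.62327846e-01],
       [ 1.45105060e-05, -3.04798738e-01,  9.52416783e-01,
        -1.58049646e+02],
       [ 0.00000000e+00,  0.00000000e+00,  0.00000000e+00,
         1.00000000e+00]])}
```

View pics/top0.png

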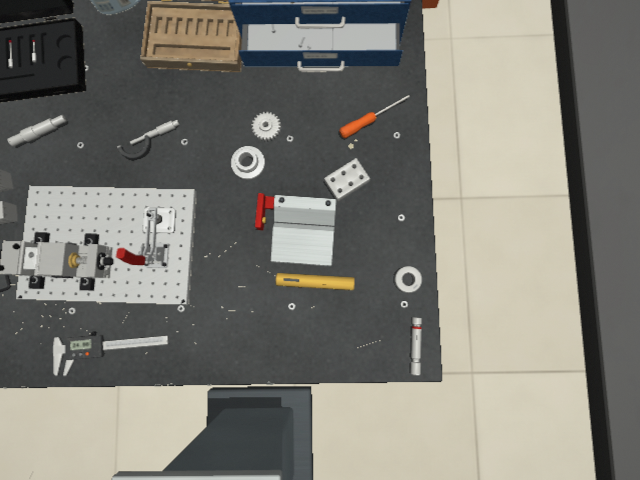

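View pics/side0.png

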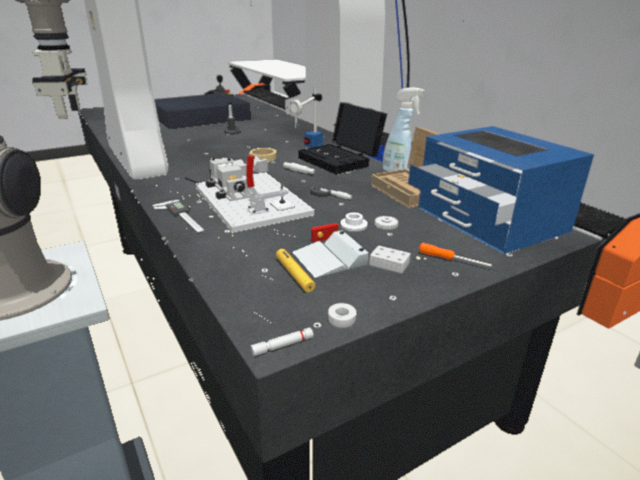

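The top view shows the bar (yellow) at cols 277–354, row ~282. The V-rest is at cols 271–336, rows 195–265, with its red stop on the left at about (262,211), so +y of the rest points left in the image. The side view agrees.

```bash
cat > h.py <<'E'
from plant import *
import cv2,numpy as np
from scipy.spatial.transform import Rotation as R
def cam(n,o=None):
    c=get_calibration(n)
    if n!="wrist": return c["mtx"],R.from_euler("xyz",c["attitude"]).as_matrix(),c["position"]
    A=R.from_euler("xyz",o["tcp_rot"]).as_matrix();M=c["mount"]
    return c["mtx"],A@M[:3,:3],A@M[:3,3]+o["tool_pos"]
def ray(px,C,z):
    K,A,p=C;px=np.atleast_2d(px).astype(float)
    d=(A@np.linalg.inv(K)@np.c_[px,np.ones(len(px))].T).T
    return p+d*((z-p[2])/d[:,2])[:,None]
def blob(im,lo,hi,roi=None):
    m=cv2.inRange(cv2.cvtColor(im,cv2.COLOR_RGB2HSV),lo,hi)
    if roi: k=np.zeros_like(m);x0,y0,x1,y1=roi;k[y0:y1,x0:x1]=1;m=m*k
    m=cv2.morphologyEx(m,cv2.MORPH_CLOSE,np.ones((3,3)))
    return max(cv2.findContours(m,0,cv2.CHAIN_APPROX_NONE)[0],key=cv2.contourArea)
YEL=((18,110,60),(32,255,255))
def bar(im,C,z=12.5,roi=None):
    b=cv2.minAreaRect(blob(im,*YEL,roi));w=ray(cv2.boxPoints(b),C,z)
    w=w[np.argsort(w[:,1])];lo=w[:2].mean(0);hi=w[2:].mean(0)
    return lo[:2],hi[:2]
E
python3 - <<'E'
from h import *
im=cv2.imread("pics/top0.png")[:,:,::-1].copy();C=cam("top")
lo,hi=bar(im,C);d=hi-lo
print("bar",lo,hi,(lo+hi)/2,np.linalg.norm(d),np.arctan2(-d[0],d[1]))
c=blob(im,(0,0,150),(179,40,255),(266,190,342,270))
print(cv2.boundingRect(c)); a=cv2.approxPolyDP(c,3,True)[:,0];print(a)
print(ray(a,C,0)[:,:2])
cc=blob(im,(0,150,80),(8,255,255),(240,180,290,240));print("red",cv2.boundingRect(cc))
s=im[180:300,230:430];cv2.imwrite("pics/c1.png",cv2.resize(s,None,fx=4,fy=4,interpolation=2)[:,:,::-1])
E
```

```text
bar [ 501.81048304 -306.93883081] [ 513.8879941  -155.92797924] [ 507.84923857 -231.43340502] 151.49304790989578 -0.0798078964073259
(271, 190, 71, 75)
[[341 192]
 [332 190]
 [335 199]
 [275 195]
 [271 260]
 [331 264]
 [335 199]]
[[ 685.42255936 -286.88050584]
 [ 690.04068568 -268.93251926]
 [ 671.42426846 -274.50158818]
 [ 682.99145252 -153.91976702]
 [ 551.87385161 -145.07807705]
 [ 541.27418427 -263.44931655]
 [ 671.42426846 -274.50158818]]
red (255, 193, 19, 37)
```

View pics/c1.png

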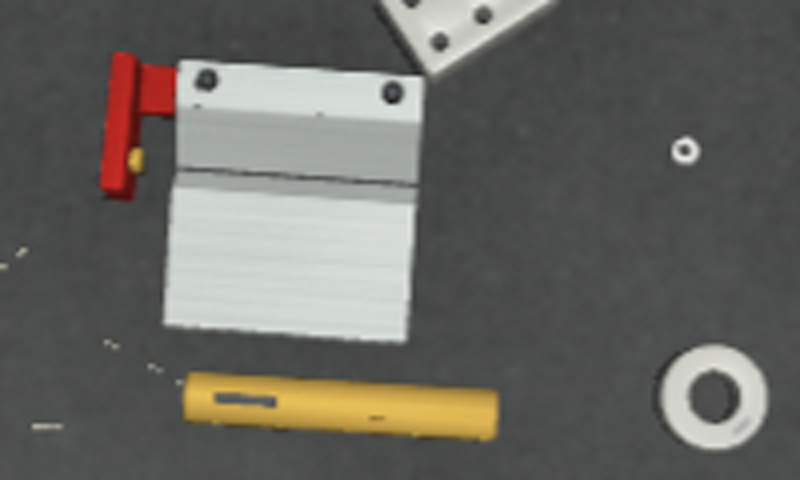

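Foot corners put the V origin near (624,-211) with the rest's yaw at about -0.089. The bar is at about x=-114, y=-30 in the rest frame. I'll travel high with the tool yaw set to about 3.05, then take one close look.

Emit:
arm_command([
  [-1, -1, 0],
  [-1, -1, 0],
  [-1, -1, 0],
  [-1, -1, 0],
  [-1, -1, 0],
], gripper=[91, 91, 91, 91, 91], twist=[-0.7, -0.7, -0.7, -0.7, -0.7])

```text
time: 0.72
tool_pos: [288.2, 330.3, 226.5]
tcp_rot: [-3.141, -0.0, 3.056]
contact_force: [0.7, -0.6, 0.3]
grip_width: 90.6
finger_force: 0.0
```

Emit:
arm_command([
  [-0.8, -1, 0],
  [-0.8, -1, 0],
  [-0.8, -1, 0],
  [-0.8, -1, 0],
  [-0.8, -1, 0],
], gripper=[91, 91, 91, 91, 91], twist=[0, 0, 0, 0, 0])

```text
time: 1.35
tool_pos: [376.9, 197.1, 226.5]
tcp_rot: [-3.141, -0.0, 3.053]
contact_force: [0.8, -0.5, 1.1]
grip_width: 90.9
finger_force: 0.0
```

Emit:
arm_command([
  [-0.8, -1, 0],
  [-0.8, -1, 0],
  [-0.8, -1, 0],
  [-0.8, -1, 0],
  [-0.8, -1, 0],
], gripper=[91, 91, 91, 91, 91], twist=[0, 0, 0, 0, 0])

```text
time: 1.98
tool_pos: [465.4, 63.8, 226.4]
tcp_rot: [3.141, -0.001, 3.053]
contact_force: [-0.3, 0.5, 0.3]
grip_width: 90.9
finger_force: 0.0
```

Emit:
arm_command([
  [0, -1, 0],
  [0, -1, 0],
  [0, -1, 0],
  [0, -1, 0],
  [0, -1, 0],
], gripper=[91, 91, 91, 91, 91], twist=[0, 0, 0, 0, 0])

```text
time: 2.6
tool_pos: [453.7, -60.5, 226.4]
tcp_rot: [3.141, -0.001, 3.053]
contact_force: [0.2, 0.5, -0.5]
grip_width: 91.3
finger_force: 0.0
```

Emit:
arm_command([
  [0, -1, 0],
  [0, -1, 0],
  [0, -1, 0.3],
  [0, -1, 0.6],
  [0, -1, 0.6],
], gripper=[91, 91, 91, 91, 91], twist=[0, 0, 0, 0, 0])

```text
time: 3.22
tool_pos: [442.8, -185.0, 188.6]
tcp_rot: [3.141, -0.0, 3.053]
contact_force: [-0.2, -0.1, 0.4]
grip_width: 91.6
finger_force: 0.0
```

```bash
python3 - <<'E'
from h import *
o=get_obs();im=capture("wrist");cv2.imwrite("pics/w1.png",im[:,:,::-1]);C=cam("wrist",o)
print(o["tool_pos"],o["tcp_rot"])
lo,hi=bar(im,C);d=hi-lo
print("bar",lo,hi,(lo+hi)/2,np.linalg.norm(d),np.arctan2(-d[0],d[1]))
E
```

```text
[ 442.79187359 -184.95967889  188.56514206] [ 3.14132934e+00 -2.96850648e-04  3.05319773e+00]
bar [ 666.52850386 -224.05761254] [699.80747253 155.68612324] [683.16798819 -34.18574465] 381.19915348837947 -0.08741201592265642
```

View pics/w1.png

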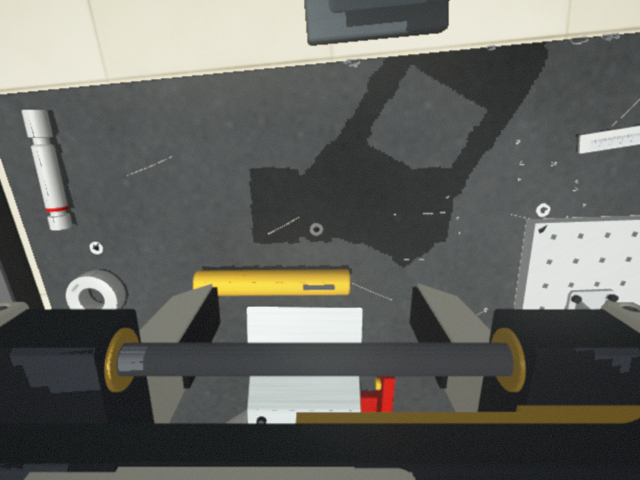

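The wrist view is upside-down, with world +x pointing down. The bar spans cols 193–350, rows 268–296, and the ramp foot edge is at row ~307, cols 247–361. The bystanders are well to the left.

```bash
python3 - <<'E'
from h import *
o=get_obs();im=cv2.imread("pics/w1.png")[:,:,::-1].copy();C=cam("wrist",o)
lo,hi=bar(im,C,12.5,(185,255,360,302));d=hi-lo
print("bar",lo,hi,(lo+hi)/2,np.linalg.norm(d),np.arctan2(-d[0],d[1]))
c=blob(im,(0,0,150),(179,40,255),(235,300,375,420));p=c[:,0]
t=np.array([(x,p[p[:,0]==x,1].min()) for x in range(255,355)])
w=ray(t,C,0);k=np.polyfit(w[:,1],w[:,0],1);print("foot slope (yaw=-slope)",-np.arctan(k[0]))
cols=[p[(p[:,1]>308)&(p[:,1]<318),0].min(),p[(p[:,1]>308)&(p[:,1]<318),0].max()]
e=ray([(cols[0],308),(cols[1],308)],C,0)[:,:2];print(e)
f=e.mean(0);yaw=-np.arctan(k[0]);X=np.array([np.cos(yaw),np.sin(yaw)]);Y=np.array([-X[1],X[0]])
f[0]=np.polyval(k,f[1]);O=f+78*X;b=(lo+hi)/2-O
print("O",O,"yaw",yaw,"bar in rest",b@X,b@Y,"tool in rest",(o["tool_pos"][:2]-O)@X,(o["tool_pos"][:2]-O)@Y)
E
```

```text
bar [ 496.96533713 -311.12615618] [ 508.88064257 -158.21949739] [ 502.92298985 -234.67282679] 153.3702083394022 -0.07776819538056796
foot slope (yaw=-slope) -0.08814257852652042Traceback (most recent call last):
  File "<stdin>", line 8, in <module>
    return umr_minimum(a, axis, None, out, keepdims, initial, where)
ValueError: zero-size array to reduction operation minimum which has no identity
```

Emit:
arm_command([
  [-0.24, -0.33, 0.7],
  [-0.24, -0.33, 0.7],
  [-0.24, -0.33, 0.7],
  [-0.24, -0.33, 0.7],
  [-0.24, -0.33, 0.7],
], gripper=[91, 91, 91, 91, 91], twist=[0, 0, 0, 0, 0])

```text
time: 3.9
tool_pos: [469.7, -228.4, 100.4]
tcp_rot: [3.141, -0.0, 3.053]
contact_force: [0.5, 0.4, 0.3]
grip_width: 90.7
finger_force: 0.0
```

```bash
cat >> h.py <<'E'
YAW=-0.088;X=np.array([np.cos(YAW),np.sin(YAW)]);Y=np.array([-X[1],X[0]])
def rest(p,O): return np.array([(np.asarray(p)[:2]-O)@X,(np.asarray(p)[:2]-O)@Y])
E
python3 - <<'E'
from h import *
o=get_obs();im=capture("wrist");cv2.imwrite("pics/w2.png",im[:,:,::-1]);print(o["tool_pos"],o["tcp_rot"])
E
```

```text
[ 469.67825048 -228.41003963  100.43149013] [ 3.14137762e+00 -1.56172986e-04  3.05336812e+00]
```

View pics/w2.png

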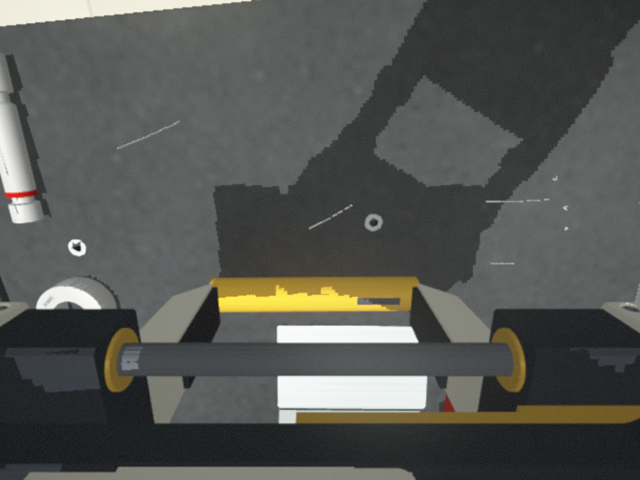

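The bar is now at rows 277–312, between and ahead of the fingers. The ramp foot is at row ~326, cols 277–415.

```bash
python3 - <<'E'
from h import *
o=get_obs();im=cv2.imread("pics/w2.png")[:,:,::-1].copy();C=cam("wrist",o)
m=cv2.inRange(cv2.cvtColor(im,cv2.COLOR_RGB2HSV),*YEL)
for c in(240,320,400):
    r=np.where(m[260:318,c])[0]+260; w=ray([(c,r.min()),(c,r.max()+1)],C,12.5)
    print("bar",c,r.min(),r.max(),w[:,:2].mean(0))
g=im[:,:,0].astype(int)
for c in(285,320,400):
    r=np.where((im[315:345,c].min(1)>140))[0]+315; print("foot",ray([(c,r.min())],C,0)[:,:2])
q=im[345,260:440].min(1)>140;q=np.where(q)[0]+260
w=ray([(q.min(),330),(q.max()+1,330)],C,1);print("foot ends",w)
w0=ray([(277,326),(415,326)],C,0)[:,:2].mean(0)
O=w0+78*X;print("O",O,"bar",[rest(ray([(c,294.5)],C,12.5)[0],O) for c in(240,320,400)],"tool",rest(o["tool_pos"],O))
E
```

```text
bar 240 278 311 [ 499.96661672 -285.72644799]
bar 320 277 311 [ 504.67445765 -227.88940863]
bar 400 276 310 [ 508.96912549 -170.05479332]
foot [[ 534.37419622 -257.67807264]]
foot [[ 536.78566864 -230.35808182]]
foot [[ 543.19084166 -167.89548777]]Traceback (most recent call last):
  File "<stdin>", line 11, in <module>
    return umr_minimum(a, axis, None, out, keepdims, initial, where)
ValueError: zero-size array to reduction operation minimum which has no identity
```

Emit:
arm_command([
  [0, 0, 0.8],
  [0, 0, 0.8],
  [0, 0, 0.8],
  [0, 0, 0.8],
  [0, 0, 0.5],
], gripper=[91, 91, 91, 91, 91], twist=[0, 0, 0, 0, 0])

```text
time: 4.58
tool_pos: [469.1, -227.8, 8.2]
tcp_rot: [3.141, -0.001, 3.053]
contact_force: [0.3, 0.7, -0.1]
grip_width: 91.0
finger_force: 0.0
```

```bash
python3 - <<'E'
from h import *
o=get_obs();im=capture("wrist");cv2.imwrite("pics/w3.png",im[:,:,::-1]);print(o["tool_pos"],o["contact_force"])
E
```

```text
[ 469.1391341  -227.81529248    8.19012328] [ 0.27272149  0.73197503 -0.09163245]
```

View pics/w3.png

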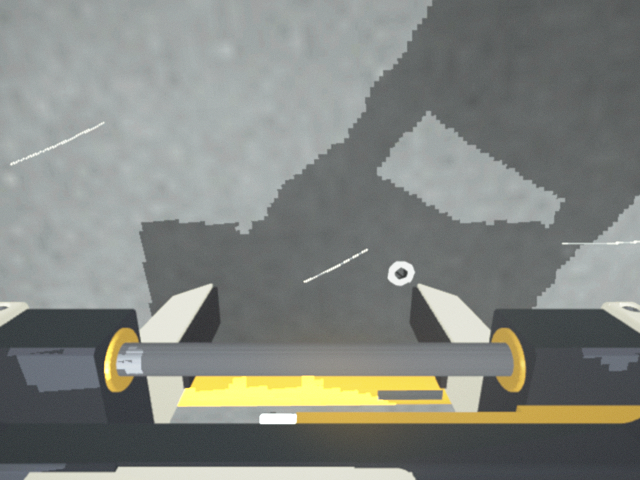

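The bar lies about 10 mm ahead of the fingers (rows 377–405). I'll push it slowly.

Emit:
arm_command([
  [-0.2, 0, 0],
  [-0.25, 0, 0],
  [-0.25, 0, 0],
  [-0.25, 0, 0],
  [-0.25, 0, 0],
], gripper=[91, 91, 91, 91, 91], twist=[0, 0, 0, 0, 0])

```text
time: 5.25
tool_pos: [499.8, -230.7, 9.4]
tcp_rot: [-3.142, 0.0, 3.053]
contact_force: [-1.3, 0.8, 0.5]
grip_width: 90.9
finger_force: 0.2
```

Emit:
arm_command([
  [-0.25, 0, 0],
  [-0.25, 0, 0],
  [-0.25, 0, -0.02],
  [-0.25, 0, -0.053],
  [-0.25, 0, -0.053],
], gripper=[91, 91, 91, 91, 91], twist=[0, 0, 0, 0, 0])

```text
time: 5.88
tool_pos: [530.5, -233.3, 12.4]
tcp_rot: [3.141, -0.0, 3.053]
contact_force: [-3.8, 0.6, 2.5]
grip_width: 91.1
finger_force: 1.9
```

Emit:
arm_command([
  [-0.25, 0, -0.053],
  [-0.25, 0, -0.053],
  [-0.25, 0, -0.053],
  [-0.25, 0, -0.053],
  [-0.25, 0, -0.053],
], gripper=[91, 91, 91, 91, 91], twist=[0, 0, 0, 0, 0])

```text
time: 6.5
tool_pos: [561.9, -236.2, 19.1]
tcp_rot: [3.142, 0.0, 3.053]
contact_force: [-4.7, 0.3, 1.8]
grip_width: 91.1
finger_force: 1.9
```

```bash
python3 - <<'E'
from h import *
o=get_obs();print(o["tool_pos"],o["contact_force"])
im=np.vstack([cv2.resize(capture("top")[170:300,230:430],(800,520),interpolation=2)])
cv2.imwrite("pics/t4.png",im[:,:,::-1])
print(rest(o["tool_pos"],np.array([620.7,-212])))
E
```

```text
[ 561.90230592 -236.17193281   19.06462717] [-4.66230909  0.31132294  1.84436614]
[-56.44579056 -29.24592097]
```

View pics/t4.png

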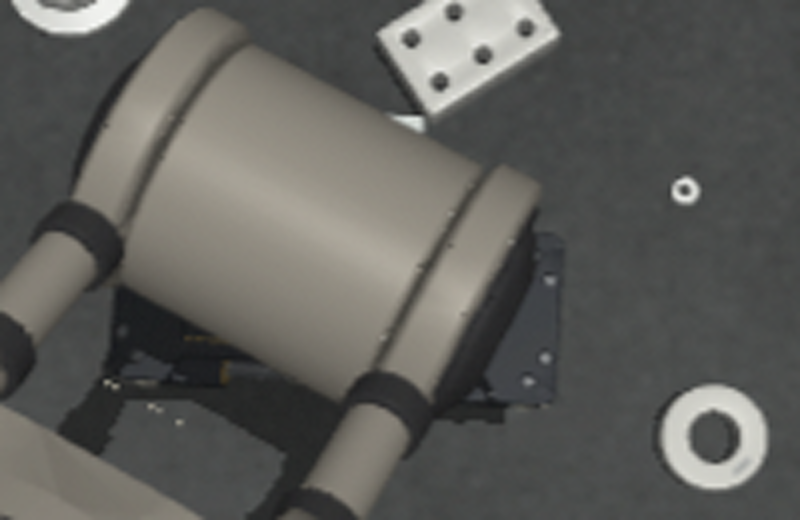

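The top camera is blocked by the arm. The forces are as expected for pushing up the ramp, so I'll go over the lip more slowly.

Emit:
arm_command([
  [-0.25, 0, -0.04],
  [-0.2, 0, -0.04],
  [-0.2, 0, -0.03],
  [-0.15, 0, -0.02],
  [-0.1, 0, 0],
], gripper=[91, 91, 91, 91, 91], twist=[0, 0, 0, 0, 0])

```text
time: 7.18
tool_pos: [584.9, -238.3, 22.4]
tcp_rot: [-3.141, 0.002, 3.053]
contact_force: [-0.4, 0.5, 0.1]
grip_width: 91.0
finger_force: 0.0
```

```bash
python3 - <<'E'
from h import *
o=get_obs();print(o["tool_pos"],o["contact_force"],rest(o["tool_pos"],np.array([620.7,-212])))
a=capture("side")[200:320,250:430];b=capture("wrist")
cv2.imwrite("pics/s5.png",np.hstack([cv2.resize(a,(450,300),interpolation=2),cv2.resize(b[260:480,100:540],(350,300))])[:,:,::-1])
E
```

```text
[ 584.90917543 -238.31301965   22.38214691] [-0.44288417  0.53026161  0.09697283] [-33.33977362 -29.35673044]
```

View pics/s5.png

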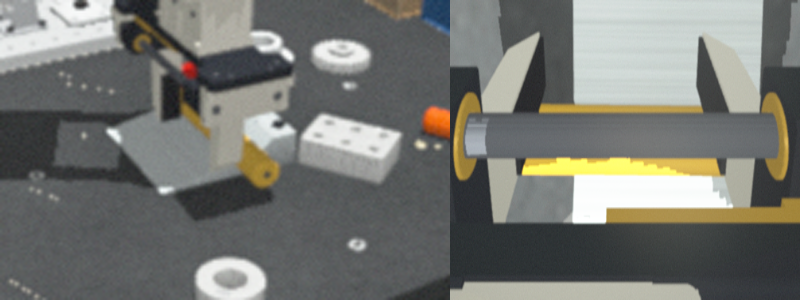

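The force fell to zero and the bar appears to have dropped into the V, ahead of the fingers. I'll back off, lift, close the fingers and move to the free (right) end, then measure.

Emit:
arm_command([
  [0.6, 0, -0.2],
  [0.8, 0, -1],
  [0, 0, -1],
  [0, -0.6, -1],
  [0, -1, -0.3],
], gripper=[91, 91, 91, 40, 0], twist=[0, 0, 0, 0, 0])

```text
time: 7.9
tool_pos: [546.4, -275.7, 111.5]
tcp_rot: [-3.14, 0.003, 3.055]
contact_force: [-0.9, -0.7, -0.5]
grip_width: 75.2
finger_force: 0.0
```

Emit:
arm_command([
  [-0.5, -0.7, 0],
  [-0.5, -0.7, 0],
  [-0.5, -0.7, 0],
  [-0.5, -0.7, 0],
  [-0.5, -0.7, 0],
], gripper=[0, 0, 0, 0, 0], twist=[0, 0, 0, 0, 0])

```text
time: 8.52
tool_pos: [599.7, -369.3, 108.3]
tcp_rot: [3.141, -0.001, 3.052]
contact_force: [1.4, 0.3, 0.0]
grip_width: 25.4
finger_force: 0.0
```

```bash
python3 - <<'E'
from h import *
o=get_obs();print(o["tool_pos"],o["grip_width"],rest(o["tool_pos"],np.array([620.7,-212])))
a=capture("top")[170:300,240:400];b=capture("wrist");C=cam("wrist",o)
cv2.imwrite("pics/b6.png",b[:,:,::-1])
cv2.imwrite("pics/s6.png",np.hstack([cv2.resize(a,(400,325),interpolation=2),cv2.resize(b,(400,325))])[:,:,::-1])
E
```

```text
[ 599.70329634 -369.26399227  108.31319675] 25.366419164824144 [  -7.09408048 -158.50078502]
```

View pics/s6.png

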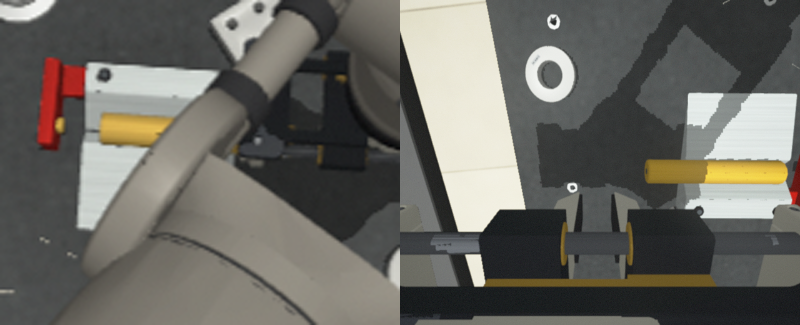

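The bar is seated in the V with a gap of about 28 mm to the button. Its free end is near wrist pixel (394,254), and the fingers are still closing well clear of it.

```bash
python3 - <<'E'
from h import *
o=get_obs();im=cv2.imread("pics/b6.png")[:,:,::-1].copy();C=cam("wrist",o);O=np.array([620.7,-212])
m=cv2.inRange(cv2.cvtColor(im,cv2.COLOR_RGB2HSV),*YEL)[215:300,360:]
p=np.argwhere(m)+[215,360];print(p.min(0),p.max(0))
L=p[p[:,1]<p[:,1].min()+6];Rr=p[p[:,1]>p[:,1].max()-6]
for q,n in((L,"free"),(Rr,"far")):
    w=ray([[q[:,1].mean(),q[:,0].mean()]],C,20.7)[0];print(n,w,rest(w,O),"rel tool",rest(w,o["tool_pos"][:2]))
E
```

```text
[235 391] [271 620]
free [ 608.19931852 -314.96150636   20.7       ] [  -3.40338721 -103.66173732] rel tool [ 3.5265865  55.76757009]
far [ 623.64359118 -158.61801954   20.7       ] [-1.75935263 53.43412061] rel tool [  5.17062109 212.86342803]
```

Emit:
arm_command([
  [-0.16, 0, 0.4],
  [0, 0, 0.8],
  [0, 0, 0.9],
  [0, 0, 0.9],
  [0, 0, 0.75],
], gripper=[0, 0, 0, 0, 0], twist=[0, 0, 0, 0, 0])

```text
time: 9.25
tool_pos: [603.4, -366.9, 14.2]
tcp_rot: [3.14, -0.002, 3.054]
contact_force: [0.5, 0.7, -0.7]
grip_width: 0.5
finger_force: 0.0
```

Emit:
arm_command([
  [0, 0.2, 0],
  [0, 0.2, 0],
  [0, 0.2, 0],
  [0, 0.2, 0],
  [0, 0.2, 0],
], gripper=[0, 0, 0, 0, 0], twist=[0, 0, 0, 0, 0])

```text
time: 9.88
tool_pos: [606.4, -342.7, 16.4]
tcp_rot: [-3.141, 0.001, 3.053]
contact_force: [0.3, -0.2, 1.3]
grip_width: 0.6
finger_force: 0.0
```

Emit:
arm_command([
  [0, 0.12, 0.04],
  [0, 0.12, 0.04],
  [0, 0.12, 0],
  [0, 0.12, 0],
  [0, 0.12, 0],
], gripper=[0, 0, 0, 0, 0], twist=[0, 0, 0, 0, 0])

```text
time: 10.5
tool_pos: [607.5, -328.3, 13.9]
tcp_rot: [-3.141, 0.0, 3.053]
contact_force: [0.1, -1.7, -0.5]
grip_width: 0.5
finger_force: 1.0
```

Emit:
arm_command([
  [0, 0.12, 0],
  [0, 0.12, 0],
  [0, 0.12, 0],
  [0, 0.12, 0],
  [0, 0.12, 0],
], gripper=[0, 0, 0, 0, 0], twist=[0, 0, 0, 0, 0])

```text
time: 11.12
tool_pos: [608.9, -312.9, 14.0]
tcp_rot: [3.142, 0.0, 3.053]
contact_force: [-0.3, -2.1, -0.1]
grip_width: 0.5
finger_force: 1.0
```

```bash
cat > gap.py <<'E'
from h import *
o=get_obs();im=capture("top");C=cam("top");O=np.array([620.7,-212])
print(o["tool_pos"],o["contact_force"],rest(o["tool_pos"],O))
m=cv2.inRange(cv2.cvtColor(im,cv2.COLOR_RGB2HSV),*YEL)[200:240,255:345]
n,l,s,c=cv2.connectedComponentsWithStats(m)
print([(list(s[i]),c[i].round(1)) for i in range(1,n) if s[i][4]>5])
for i in range(1,n):
    if s[i][4]>40:
        y,x=np.where(l==i);k=x<x.min()+3
        print(i,"left end",rest(ray([[255+x.min(),200+y[k].mean()]],C,20.7)[0],O))
r=cv2.inRange(cv2.cvtColor(im,cv2.COLOR_RGB2HSV),(0,150,60),(8,255,255))[200:230,245:290]
print("red right edges",[np.where(q)[0].max()+245 if q.any() else None for q in r[::4]])
E
python3 gap.py
```

```text
[ 608.90078683 -312.91827989   13.97517134] [-0.28119744 -2.05817031 -0.05918064] [  -2.88420519 -101.56476755]
[([np.int32(14), np.int32(14), np.int32(4), np.int32(4), np.int32(7)], array([15.4, 15.4])), ([np.int32(7), np.int32(17), np.int32(4), np.int32(6), np.int32(19)], array([ 8.9, 19.5])), ([np.int32(65), np.int32(18), np.int32(21), np.int32(10), np.int32(177)], array([74.5, 22.7])), ([np.int32(42), np.int32(23), np.int32(6), np.int32(6), np.int32(25)], array([45., 26.]))]
4 left end [  4.38517267 -31.87577433]
red right edges [np.int64(273), np.int64(273), np.int64(272), np.int64(264), np.int64(263), np.int64(261), np.int64(263), np.int64(260)]
```

The bar is sliding with about 2 N of push, and roughly 7 mm should be left. I'll creep forward now and watch the force.

Emit:
arm_command([
  [0, 0.03, 0],
  [0, 0.03, 0],
  [0, 0.03, 0],
  [0, 0.03, 0],
  [0, 0.03, 0],
], gripper=[0, 0, 0, 0, 0], twist=[0, 0, 0, 0, 0])

```text
time: 11.8
tool_pos: [609.2, -309.4, 14.0]
tcp_rot: [-3.142, 0.0, 3.053]
contact_force: [-0.3, -3.0, -0.9]
grip_width: 0.5
finger_force: 1.1
```

Emit:
arm_command([
  [0, 0.02, 0],
  [0, 0.02, 0],
  [0, 0.02, 0],
  [0, 0.02, 0],
  [0, 0.02, 0],
], gripper=[0, 0, 0, 0, 0], twist=[0, 0, 0, 0, 0])

```text
time: 12.42
tool_pos: [609.4, -306.9, 13.9]
tcp_rot: [3.142, 0.0, 3.053]
contact_force: [0.1, -2.4, -1.3]
grip_width: 0.4
finger_force: 1.2
```

```bash
python3 - <<'E'
from h import *
o=get_obs();im=capture("wrist");cv2.imwrite("pics/b7.png",im[:,:,::-1]);s=capture("side");cv2.imwrite("pics/b7s.png",s[:,:,::-1])
print(o["tool_pos"],o["contact_force"],rest(o["tool_pos"],np.array([620.7,-212])))
for n,i in(("w",im),("s",s)):
    for nm,lo,hi in(("yel",)+YEL,("red",(0,150,60),(8,255,255))):
        m=cv2.inRange(cv2.cvtColor(i,cv2.COLOR_RGB2HSV),lo,hi)
        k,l,st,c=cv2.connectedComponentsWithStats(m);print(n,nm,[st[j].tolist() for j in range(1,k) if st[j][4]>15])
E
```

```text
[ 609.41643359 -306.86110162   13.94877869] [ 0.06113001 -2.44125289 -1.25485258] [ -2.90289772 -95.48570918]
w yel [[351, 289, 289, 54, 10238], [303, 328, 6, 64, 290], [321, 328, 6, 64, 315], [84, 405, 373, 19, 5297]]
w red []
s yel [[229, 176, 8, 3, 18], [341, 228, 19, 16, 55], [317, 231, 31, 37, 390], [349, 243, 8, 8, 27]]
s red [[247, 155, 7, 32, 182], [311, 226, 10, 16, 91], [326, 231, 6, 4, 17]]
```

Emit:
arm_command([
  [0, 0.015, 0],
  [0, 0.015, 0],
  [0, 0.015, 0],
  [0, 0.015, 0],
  [0, 0.015, 0],
], gripper=[0, 0, 0, 0, 0], twist=[0, 0, 0, 0, 0])

```text
time: 13.15
tool_pos: [609.6, -305.0, 14.0]
tcp_rot: [3.142, 0.0, 3.053]
contact_force: [0.8, -2.2, 0.0]
grip_width: 0.4
finger_force: 1.2
```

Emit:
arm_command([
  [0, 0.015, 0],
  [0, 0.015, 0],
  [0, 0.015, 0],
  [0, 0.015, 0],
  [0, 0.015, 0],
], gripper=[0, 0, 0, 0, 0], twist=[0, 0, 0, 0, 0])

```text
time: 13.78
tool_pos: [609.7, -303.6, 14.0]
tcp_rot: [-3.141, 0.0, 3.053]
contact_force: [0.2, -3.9, -0.8]
grip_width: 0.8
finger_force: 2.5
```

Emit:
arm_command([
  [0, 0.015, 0],
  [0, 0.015, 0],
  [0, 0, 0],
  [0, 0, 0],
  [0, 0, 0],
], gripper=[0, 0, 0, 0, 0], twist=[0, 0, 0, 0, 0])

```text
time: 14.4
tool_pos: [609.8, -303.5, 14.1]
tcp_rot: [-3.14, 0.001, 3.053]
contact_force: [-0.7, -7.2, -0.2]
grip_width: 0.3
finger_force: 3.3
```

The force climbed to 7 N with no further motion, so the bar is against the stop. I'll withdraw straight back along -y, lift, move away and check.

Emit:
arm_command([
  [0, -0.3, 0],
  [0, -0.6, 0],
  [0, -0.3, -0.8],
  [0, 0, -1],
  [0, 0, -1],
], gripper=[0, 0, 0, 0, 0], twist=[0, 0, 0, 0, 0])

```text
time: 15.02
tool_pos: [606.8, -332.9, 84.4]
tcp_rot: [3.141, -0.001, 3.053]
contact_force: [-0.7, 0.6, 0.2]
grip_width: 0.3
finger_force: 0.0
```

Emit:
arm_command([
  [1, 0, -1],
  [1, 0, -1],
  [1, 0, -0.5],
  [1, 0, 0],
  [1, 0, 0],
], gripper=[0, 0, 0, 0, 0], twist=[0, 0, 0, 0, 0])

```text
time: 15.65
tool_pos: [481.8, -321.6, 146.8]
tcp_rot: [3.141, 0.0, 3.053]
contact_force: [0.4, 0.7, 0.0]
grip_width: 1.0
finger_force: 0.0
```

Emit:
arm_command([
  [1, 0, 0],
  [0.4, -1, 0],
  [0, -1, 0],
  [0, -1, 0],
  [0, 0, 0],
], gripper=[0, 0, 0, 0, 0], twist=[0, 0, 0, 0, 0])

```text
time: 16.27
tool_pos: [440.6, -394.6, 146.3]
tcp_rot: [3.141, 0.0, 3.051]
contact_force: [0.2, 0.1, 0.3]
grip_width: 0.6
finger_force: 0.0
```

```bash
python3 gap.py; python3 - <<'E'
from h import *
a=capture("top")[170:300,240:400];b=capture("side")[200:300,270:420]
cv2.imwrite("pics/f8.png",np.hstack([cv2.resize(a,(400,325),interpolation=2),cv2.resize(b,(400,325),interpolation=2)])[:,:,::-1])
E
```

```text
[ 440.6018277  -394.58920802  146.31311933] [0.22998847 0.13137996 0.25506506] [-163.35416198 -197.7108705 ]
[([np.int32(7), np.int32(14), np.int32(81), np.int32(18), np.int32(968)], array([47.5, 22.4]))]
1 left end [ 0.86100275 81.58676094]
red right edges [np.int64(273), np.int64(273), np.int64(272), np.int64(264), np.int64(264), np.int64(261), np.int64(263), np.int64(262)]
```

View pics/f8.png

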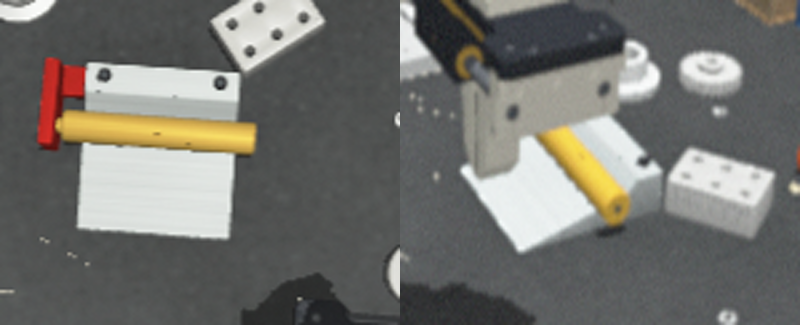

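The picture shows the bar in the V with its left end at the button (top crop about (65,127)). The button and bar now form one connected brass region, the bystanders are where they were, and the robot is clear.

```bash
python3 -c "from plant import *;print(close_job())"
```

```text
the job is handed in; nothing more can be done
None
```

The bar was rolled up the ramp into the V and slid along it until it met the stop's brass button; the last pictures show it seated there with the hand clear, and the job is handed in (no verdict was returned).

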